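# Lay the RF modules down face up

### The job

Two RF module housings stand on edge on the bench mat, one on the left and one on the right. Tip each one over, right where it stands, by pushing it with the fingers, so that both end lying flat on their heat-sink fins with the open machined pockets facing up, like the finished module on the right. Do not pick up or carry anything, never let a module fall onto its pocketed face, and leave everything else on the bench where it is.

Things in the scene. Friction and masses are not known exactly. Their poses are not given: they have to be found in the camera images.
- module_a: aluminium RF module, 30 mm thick (x), 150 long (y), 105 high (z), standing on a long edge on the mat (3 mm above the bench); 4 sockets stick up 10 mm from its upper edge. Its own -x face has open machined pockets 6 mm deep, its +x face heat-sink fins. Origin: centre of the edge it stands on, 15 mm from either face; z up. Starts with the pockets towards the robot (within 0.4 rad), left or right.
- module_b: aluminium RF module, 30 mm thick (x), 150 long (y), 105 high (z), standing on a long edge on the mat (3 mm above the bench); 4 sockets stick up 10 mm from its upper edge. Its own -x face has open machined pockets 6 mm deep, its +x face heat-sink fins. Origin: centre of the edge it stands on, 15 mm from either face; z up. Starts with the pockets away from the robot (within 0.4 rad), at the other side.
- module_a_center (a point): the middle of module_a, 52.5 mm up from the edge it stands on; 18 mm above the bench when it lies flat. The module weighs 0.3 to 0.65 kg and stands free: pushed squarely on a broad face near the upper edge it tips about its foot without sliding much, and past about 17 degrees falls over by itself, away from the push
- module_b_center (a point): the middle of module_b, 52.5 mm up from the edge it stands on; 18 mm above the bench when it lies flat. The module weighs 0.3 to 0.65 kg and stands free: pushed squarely on a broad face near the upper edge it tips about its foot without sliding much, and past about 17 degrees falls over by itself, away from the push
- module_done: a third, identical module already lying flat on its fins beyond the right end of the mat, pockets up, 150 mm along its own x by 105 mm, 30 mm high, origin at the centre of its underside; leave it alone
- control_box: aluminium box 100 x 120 x 65 mm with two round connectors and a small toggle on top (90 mm high with it), standing at the left, origin at the centre of its underside; leave it alone
- screwdriver: screwdriver with a yellow handle, 200 mm long, lying crosswise beyond the mat's far edge; leave it alone
- attenuator: small round steel attenuator, 32 mm in diameter and 56 mm tall, standing beyond the mat's far edge at the left, origin at the centre of its underside; leave it alone

How it is judged:
By the outcome, as a careful person would: the job done as asked, in the order asked, and still so for the second after the job is handed in, with the robot touching nothing.
It also fails if it takes over 48 s, if anything falls off the work surface, if the arm or the gripper's body presses on something with over 40 N, if the wrist force passes 120 N, or if a joint passes its speed limit or range.

### The arm

A 6-joint arm with a two-finger parallel gripper is mounted at the origin on the work surface. World frame = base frame: x ahead of the robot, y to its left, z up, the work surface at z = 0. Lengths are in mm, angles in rad, forces in N, time in s.
With the tool pointing down it reaches from about 275 to 975 mm from the base axis. Payload 8.4 kg.
Tool frame: the origin (TCP) lies at the very end of the fingers, on their centre line; the grasp point (between the pads) lies 19 mm behind it; z points along the fingers, x is the direction in which the jaws open and shut, and the axes are right-handed (so a half turn about z gives the same grasp; the last joint's range is limited). The gripper opens to 92 mm and grips with 3 to 60 N. Pads are 20 mm wide; open, the fingers measure 128 mm over their backs; the gripper's body (75 mm by 189 mm) begins 69 mm behind the grasp point.
Start: joints at [-1.16, 0.353, 1.633, -0, 1.155, -0.002], TCP at [250.734, -572.504, 214.583] pointing down, gripper open.
Joint ranges: [-2.63, 2.63], [-0.92, 2.1], [0.06, 2.66], [-1.3, 4.44], [0, 2.69], [-3.02, 3.02]. Speed limits (rad/s): [2.22, 2.22, 2.79, 3.14, 3.14, 3.14].

### API

Orientations are given as a 3x3 rotation matrix whose columns are the frame's x, y, z axes.
In Python, from plant import bot gives the robot as it stands.
- The arm moves only by the shell command python3 -m jog 'ROWS' [FORCE]. ROWS is JSON, a list of rows, each an object with "translation": the shift along the tool's x, y, z in mm, a list of three; "delta_rot": the turn, a rotation vector about the tool's x, y, z in degrees, a list of three; "hand": the opening, from 0 (shut) to 1 (fully open). In form: [{"translation": [x, y, z], "delta_rot": [rx, ry, rz], "hand": hand}, ...]. A call has 1 to 8 rows; each row is the pose to reach, as a shift and turn from the pose commanded when the call began, along the tool's axes at that moment; what a row does not reach only later rows make up. A row lasts 1/10 s, in which the tool goes at most 50 mm and 8.59 degrees, less where a joint would pass 70% of its speed; a pose out of reach is approached as far as the arm can. A call with a gripper value outside its range is refused whole. The fingers move at their own pace and stop on an object; FORCE is the grip in N (left out, the last holds). Time passes only in rows, so rows that repeat a pose let the fingers close. It gives the time, the measured TCP pose, the force and the opening at its end, in the units of the state.
- bot.state(): the state, without advancing time (a new reading comes with each control period).
- bot.grab_frame(name): name is "scene" or "top"; returns a dict with "frame" (420x560x3 uint8, red, green, blue), "intrinsics" (3x3 intrinsics, pixels), "eye" and "orientation" of the camera in the world. Camera axes: x right, y down, z forward; pixel columns grow to the right and rows downward; lengths in mm; the calibration is good to about 2 mm. A picture is of the moment at which its call begins. There is no depth.
- bot.close_job(): hands the job in, once; it reports no verdict.
Trained networks look in a picture, given as the dict that the camera call returned (one of the last four; its "shot" number tells which), for a name from the list of things; names that differ only in an ending like _2 or _b are one class to them, and where a whole thing is asked for, a point or a joint stands for the part that bears it (a point fixed in the world has none). Each returns a list of dicts, best first, with "p" (0 to 1); they miss things now and then, are a little off and sometimes report something else, mostly with a low value. They report only what shows in the picture. A call takes as long as a camera call.
- bot.silhouettes(label, picture): "region" (420x560 bool, what is visible of it) and "extent" ([left, top, width, height] in pixels, round what is visible of it).
The state is a dict: "clock": time; "qpos": joint angles; "joint_velocities": joint speeds; "joint_torque": joint torques, N m; "ee_pos": TCP position; "tool_rot": TCP orientation; "wrist_force": force on the tool from outside, world axes, zero at the start; "torque": the same for the moment, N m; "finger_gap": finger opening in mm.
Only numpy, scipy, OpenCV 4.12 (cv2) and the standard library are available. Lean on these libraries where they do the work, as an engineer would, in place of code of your own. Each camera call takes 0.05 s, during which the arm holds its last target. There are 200 camera calls.

## Working session

There is one attempt and no reset: what is moved stays moved. The work goes in short steps, Python scripts to look and compute and a shell command to move; the robot and the scene stay as the last step left them, time stands still between calls to the robot, and variables do not carry over. Pictures are saved under pics/ and viewed, about 8 in all and at most 12, crops included, and the job is handed in when it is done.

```bash
mkdir -p pics; ls; python3 - <<'E'
from plant import bot
import cv2,numpy as np,pickle
S=bot.state();print({k:np.round(v,3).tolist() for k,v in S.items()})
for n in("top","scene"):
    p=bot.grab_frame(n);cv2.imwrite(f"pics/{n}0.png",p["frame"][...,::-1])
    print(n,p["intrinsics"],p["eye"],p["orientation"])
    for l in("module_a","module_b","module_done"):
        for d in bot.silhouettes(l,p)[:4]:print(l,round(d["p"],2),d["extent"])
    pickle.dump(p,open(n+".pkl","wb"))
E
```

```text
pics
{'clock': 0.0, 'qpos': [-1.16, 0.354, 1.634, 0.0, 1.155, -0.002], 'joint_velocities': [0.0, -0.001, 0.001, 0.001, 0.002, -0.001], 'joint_torque': [0.001, -59.384, -33.421, 0.07, 0.023, -0.0], 'ee_pos': [250.538, -572.016, 213.872], 'tool_rot': [[0.401, -0.916, -0.001], [-0.916, -0.401, 0.001], [-0.001, -0.0, -1.0]], 'wrist_force': [-0.424, 0.249, -0.599], 'torque': [0.004, 0.0, 0.037], 'finger_gap': 92.093}
top [[392.46844386   0.         275.72882306]
 [  0.         392.46844386 208.26109135]
 [  0.           0.           1.        ]] [ 520.26950305    6.8754435  1249.15291625] [[-0.02107525 -0.99522622  0.09529224]
 [-0.99970999  0.02208871  0.00959285]
 [-0.01165194 -0.09506243 -0.99540312]]
module_a 0.8 [198.1, 240.1, 53.9, 18.8]
module_a 0.73 [321.4, 232.8, 52.9, 19.5]
module_b 0.8 [198.1, 240.1, 53.9, 18.8]
module_b 0.73 [321.4, 232.8, 52.9, 19.5]
module_done 0.73 [419.8, 201.9, 49.4, 50.3]
scene [[401.88361289   0.         268.53723572]
 [  0.         401.88361289 214.99702085]
 [  0.           0.           1.        ]] [1406.10076092  130.81236868  721.36658371] [[-0.14778302  0.64851634 -0.7467173 ]
 [ 0.98889045  0.08468019 -0.1221677 ]
 [-0.01599559 -0.75647592 -0.65382591]]
module_a 0.82 [177.4, 163.5, 54.0, 44.0]
module_a 0.65 [306.3, 171.3, 62.5, 38.0]
module_b 0.82 [177.4, 163.5, 54.0, 44.0]
module_b 0.65 [306.3, 171.3, 62.5, 38.0]
module_done 0.79 [72.3, 171.3, 52.5, 45.2]
```

```bash
python3 - <<'E'
import cv2
t=cv2.imread("pics/top0.png");s=cv2.imread("pics/scene0.png")
a=cv2.resize(t[170:290,140:480],(800,282),interpolation=cv2.INTER_CUBIC)
b=cv2.resize(s[130:260,50:420],(800,281),interpolation=cv2.INTER_CUBIC)
cv2.imwrite("pics/c0.png",cv2.vconcat([a,b]))
E
```

```text
(no output)
```

View pics/top0.png

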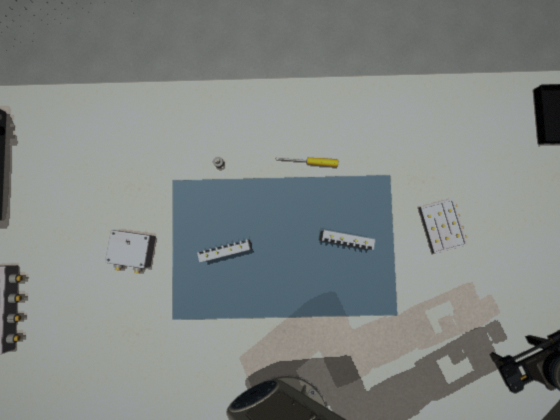

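View pics/c0.png

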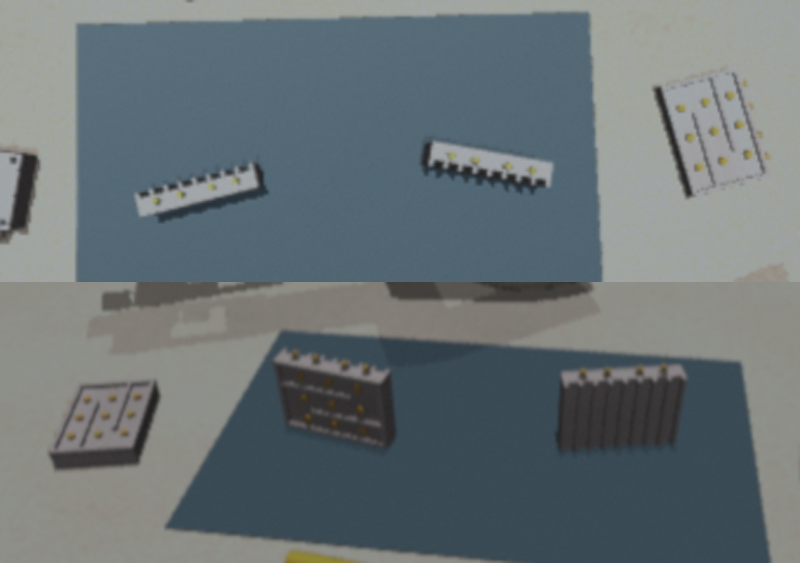

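The top view shows the left module at about (224,250) with its fins on the far side and pockets toward the robot, so it is module_a. The right one at about (347,240) has its fins toward the robot, so it is module_b. The scene view agrees, showing pockets on b's far face and fins on a's. Next I fit the poses to the silhouettes.

```bash
cat >fit.py <<'E'
import numpy as np,cv2
from scipy.optimize import minimize
def proj(p,P):
    c=(np.asarray(P)-p["eye"])@np.asarray(p["orientation"]); u=c@np.array(p["intrinsics"]).T
    return u[:,:2]/u[:,2:]
def hull(p,q,n=4):
    x,y,th=q;B=np.array([[a,b,h] for a in(-15,15) for b in(-75,75) for h in(3,108)],float)
    R=np.array([[np.cos(th),-np.sin(th),0],[np.sin(th),np.cos(th),0],[0,0,1]])
    m=np.zeros((420*n,560*n),np.uint8)
    h=cv2.convexHull((proj(p,B@R.T+[x,y,0])*n).astype(np.int32));cv2.fillPoly(m,[h],1);return m>0
def fit(pr,q0,n=4):
    T=[(p,cv2.resize(r.astype(np.uint8),None,fx=n,fy=n,interpolation=cv2.INTER_LINEAR)>0) for p,r in pr]
    def f(v):
        q=(v[0],v[1],v[2]/100);s=0
        for p,t in T:
            m=hull(p,q,n);s-=(m&t).sum()/(m|t).sum()
        return s
    r=minimize(f,[q0[0],q0[1],q0[2]*100],method="Nelder-Mead",options=dict(initial_simplex=np.array([q0[0],q0[1],q0[2]*100])+np.array([[-10,-10,-8],[15,0,0],[0,15,0],[0,0,15.]])))
    return r.x*[1,1,.01],-r.fun/len(T)
E
python3 - <<'E'
from plant import bot
import numpy as np,fit
t,s=[bot.grab_frame(n) for n in("top","scene")]
D=lambda p:[d["region"] for d in bot.silhouettes("module_a",p) if d["p"]>.5]
rt,rs=D(t),D(s)
cx=lambda r:np.nonzero(r)[1].mean()
rt.sort(key=cx);rs.sort(key=cx)   # top: left=+y ; scene: right=+y
for n,i,j in(("a",rt[0],rs[-1]),("b",rt[1],rs[0])):
    px=np.argwhere(i).mean(0)[::-1]
    d=np.asarray(t["orientation"])@np.linalg.solve(t["intrinsics"],[*px,1]);w=t["eye"]+d*(90-t["eye"][2])/d[2]
    print(n,w.round(),cx(i),cx(j))
    for k in([(t,i)],[(s,j)],[(t,i),(s,j)]):
        q,sc=fit.fit(k,(w[0],w[1],.15 if n=="a" else -.15));print(np.round(q,3),round(sc,3))
E
```

```text
Traceback (most recent call last):
IndexError: list index out of range
```

```bash
python3 - <<'E'
from plant import bot
import numpy as np,fit
def D(n):
    for _ in range(4):
        p=bot.grab_frame(n);r=[d["region"] for l in("module_a",) for d in bot.silhouettes(l,p) if d["p"]>.4]
        if len(r)==2: break
    print(n,len(r));r.sort(key=cx);return p,r
cx=lambda r:np.nonzero(r)[1].mean()
t,rt=D("top");s,rs=D("scene")
for n,i,j in(("a",rt[0],rs[-1]),("b",rt[1],rs[0])):
    px=np.argwhere(i).mean(0)[::-1]
    d=np.asarray(t["orientation"])@np.linalg.solve(t["intrinsics"],[*px,1]);w=t["eye"]+d*(90-t["eye"][2])/d[2]
    print(n,w.round(),cx(i),cx(j))
    for k in([(t,i)],[(s,j)],[(t,i),(s,j)]):
        q,sc=fit.fit(k,(w[0],w[1],.15 if n=="a" else -.15));print(np.round(q,3),round(sc,3))
print(bot.state()["clock"])
E
```

```text
top 2
scene 2
a [509. 173.  90.] 223.87123745819397 336.47673267326735
[5.07273e+02 1.72328e+02 2.29000e-01] 0.937
[5.09626e+02 1.74309e+02 2.27000e-01] 0.941
[5.07339e+02 1.73155e+02 2.29000e-01] 0.933
b [ 534. -187.   90.] 346.0579964850615 204.87969515514425
[ 5.32177e+02 -1.90659e+02 -2.17000e-01] 0.88
[ 5.36020e+02 -1.89304e+02 -2.55000e-01] 0.947
[ 5.32213e+02 -1.90251e+02 -2.17000e-01] 0.907
0.8
```

```bash
python3 -m jog '[{"translation":[-25,-55,0],"delta_rot":[0,0,4],"hand":1},{"translation":[-50,-110,0],"delta_rot":[0,0,9],"hand":1},{"translation":[-80,-170,0],"delta_rot":[0,0,14],"hand":1},{"translation":[-110,-240,0],"delta_rot":[0,0,20],"hand":1},{"translation":[-140,-300,0],"delta_rot":[0,0,26],"hand":1},{"translation":[-170,-370,0],"delta_rot":[0,0,31],"hand":1},{"translation":[-200,-440,0],"delta_rot":[0,0,36],"hand":1},{"translation":[-207,-452,0],"delta_rot":[0,0,37],"hand":1}]'
```

```text
clock: 1.6
ee_pos: [518.0, -272.3, 214.9]
tool_rot: [[-0.234, -0.972, 0.0], [-0.972, 0.234, -0.0], [0.0, -0.001, -1.0]]
wrist_force: [1.0, -1.7, 0.1]
finger_gap: 91.8
```

```bash
python3 -m jog '[{"translation":[-40,-23,0],"delta_rot":[0,0,0],"hand":1},{"translation":[-84,-46,0],"delta_rot":[0,0,0],"hand":1},{"translation":[-84,-46,0],"delta_rot":[0,0,0],"hand":1},{"translation":[-84,-46,0],"delta_rot":[0,0,0],"hand":1},{"translation":[-84,-46,0],"delta_rot":[0,0,0],"hand":1}]'
```

```text
clock: 2.1
ee_pos: [580.2, -203.5, 214.4]
tool_rot: [[-0.231, -0.973, -0.001], [-0.973, 0.231, -0.0], [0.0, 0.001, -1.0]]
wrist_force: [0.9, 0.0, 0.1]
finger_gap: 92.1
```

```bash
python3 -m jog '[{"translation":[0,0,40],"delta_rot":[0,0,0],"hand":1},{"translation":[0,0,80],"delta_rot":[0,0,0],"hand":1},{"translation":[0,0,118],"delta_rot":[0,0,0],"hand":1},{"translation":[0,0,118],"delta_rot":[0,0,0],"hand":1},{"translation":[0,0,118],"delta_rot":[0,0,0],"hand":1}]'
python3 - <<'E'
from plant import bot
import cv2
a=bot.grab_frame("top")["frame"][170:290,140:480];b=bot.grab_frame("scene")["frame"][110:260,50:420]
cv2.imwrite("pics/c1.png",cv2.vconcat([cv2.resize(a,(800,282)),cv2.resize(b,(800,318))])[...,::-1])
E
```

```text
clock: 2.6
ee_pos: [580.3, -203.9, 97.0]
tool_rot: [[-0.232, -0.973, -0.001], [-0.973, 0.232, 0.0], [-0.0, 0.001, -1.0]]
wrist_force: [-0.1, -1.5, 0.3]
finger_gap: 91.7
```

View pics/c1.png

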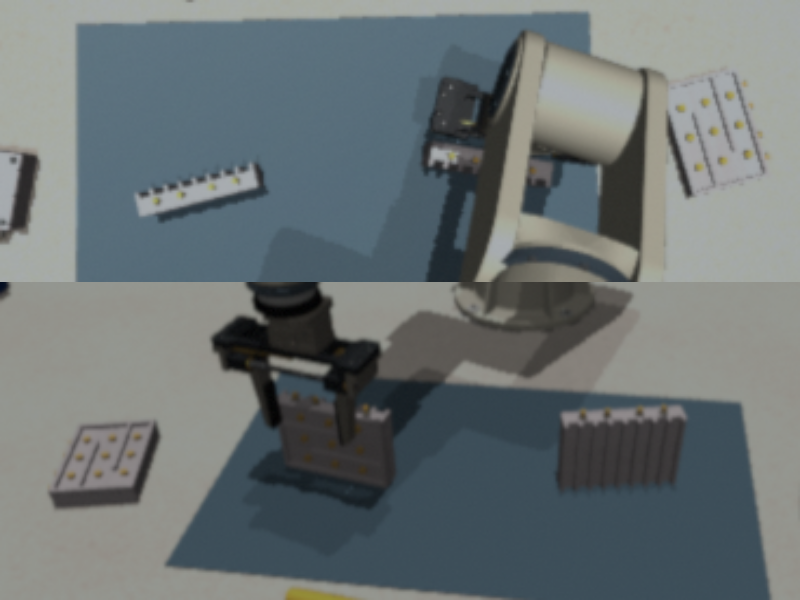

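The picture shows both fingers just beyond b's pocketed face, near its upper edge. The slight leftward offset matches parallax. I push gently.

```bash
python3 -m jog '[{"translation":[0,7,0],"delta_rot":[0,0,0],"hand":1},{"translation":[0,14,0],"delta_rot":[0,0,0],"hand":1},{"translation":[0,19,0],"delta_rot":[0,0,0],"hand":1},{"translation":[0,23,0],"delta_rot":[0,0,0],"hand":1},{"translation":[0,27,0],"delta_rot":[0,0,0],"hand":1},{"translation":[0,31,0],"delta_rot":[0,0,0],"hand":1},{"translation":[0,35,0],"delta_rot":[0,0,0],"hand":1}]'
python3 -m jog '[{"translation":[0,3,0],"delta_rot":[0,0,0],"hand":1},{"translation":[0,6,0],"delta_rot":[0,0,0],"hand":1},{"translation":[0,8,0],"delta_rot":[0,0,0],"hand":1},{"translation":[0,8,0],"delta_rot":[0,0,0],"hand":1}]'
python3 - <<'E'
from plant import bot
import cv2
a=bot.grab_frame("top")["frame"][170:290,140:480];b=bot.grab_frame("scene")["frame"][110:260,50:420]
cv2.imwrite("pics/c2.png",cv2.vconcat([cv2.resize(a,(800,282)),cv2.resize(b,(800,318))])[...,::-1])
E
```

```text
clock: 3.4
ee_pos: [546.7, -194.6, 96.6]
tool_rot: [[-0.231, -0.973, 0.0], [-0.973, 0.231, -0.0], [0.0, -0.0, -1.0]]
wrist_force: [-0.7, -0.4, -0.2]
finger_gap: 91.9
clock: 3.8
ee_pos: [538.8, -192.8, 96.5]
tool_rot: [[-0.231, -0.973, -0.0], [-0.973, 0.231, 0.0], [-0.0, 0.0, -1.0]]
wrist_force: [0.6, 0.1, 0.1]
finger_gap: 91.5
```

View pics/c2.png

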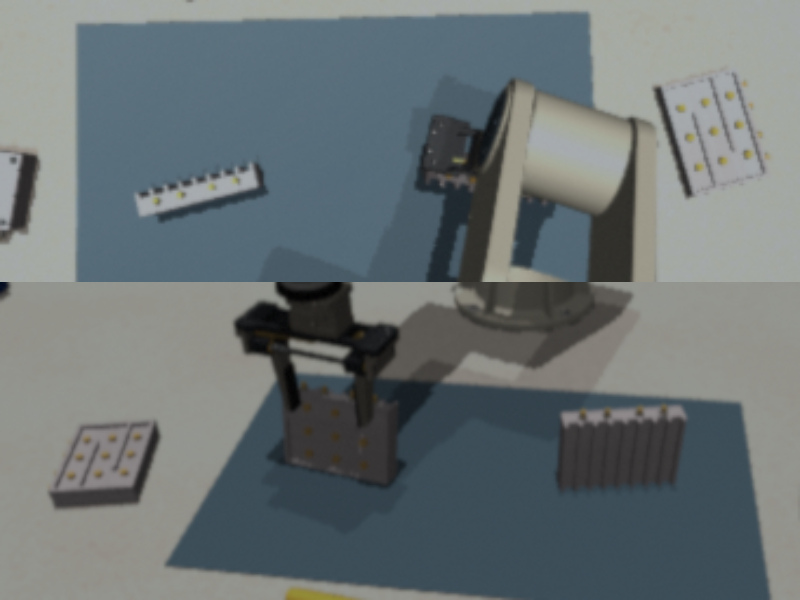

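It's in contact and tilting, with the foot still in place. I keep pushing.

```bash
python3 -m jog '[{"translation":[0,4,0],"delta_rot":[0,0,0],"hand":1},{"translation":[0,8,0],"delta_rot":[0,0,0],"hand":1},{"translation":[0,12,0],"delta_rot":[0,0,0],"hand":1},{"translation":[0,16,0],"delta_rot":[0,0,0],"hand":1},{"translation":[0,20,0],"delta_rot":[0,0,0],"hand":1},{"translation":[0,20,0],"delta_rot":[0,0,0],"hand":1}]'
python3 - <<'E'
from plant import bot
import cv2
a=bot.grab_frame("top")["frame"][170:290,140:480];b=bot.grab_frame("scene")["frame"][110:260,50:420]
cv2.imwrite("pics/c3.png",cv2.vconcat([cv2.resize(a,(800,282)),cv2.resize(b,(800,318))])[...,::-1])
E
```

```text
clock: 4.5
ee_pos: [519.1, -188.1, 96.6]
tool_rot: [[-0.231, -0.973, -0.0], [-0.973, 0.231, 0.0], [-0.0, 0.0, -1.0]]
wrist_force: [-0.9, -0.2, 0.8]
finger_gap: 91.5
```

View pics/c3.png

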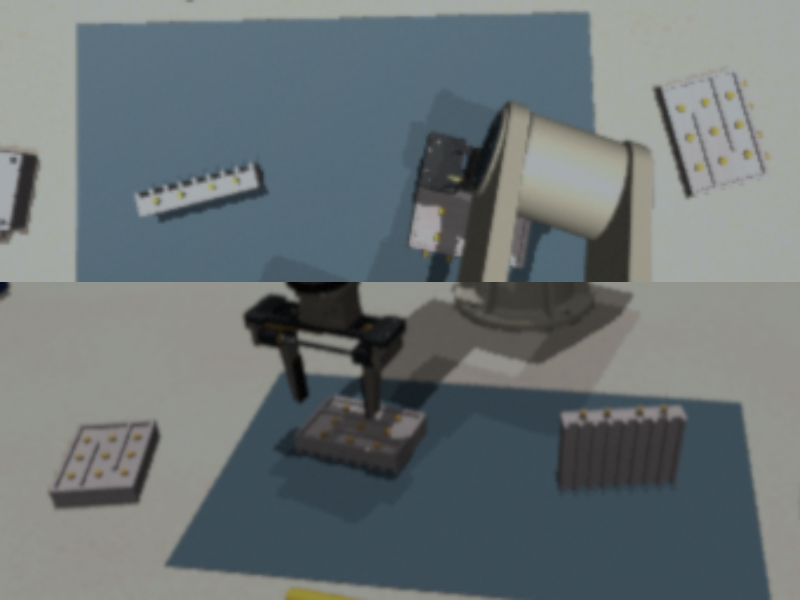

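b lies flat on its fins, with pockets up in both views. I lift and go to a's robot side.

```bash
python3 -m jog '[{"translation":[0,0,-40],"delta_rot":[0,0,0],"hand":1},{"translation":[0,0,-80],"delta_rot":[0,0,0],"hand":1},{"translation":[-20,10,-118],"delta_rot":[0,0,-2],"hand":1},{"translation":[-60,25,-118],"delta_rot":[0,0,-6],"hand":1},{"translation":[-105,45,-118],"delta_rot":[0,0,-10],"hand":1},{"translation":[-150,65,-118],"delta_rot":[0,0,-14],"hand":1},{"translation":[-195,85,-118],"delta_rot":[0,0,-18],"hand":1},{"translation":[-240,103,-118],"delta_rot":[0,0,-22],"hand":1}]'
```

```text
clock: 5.4
ee_pos: [474.3, 70.8, 214.9]
tool_rot: [[0.153, -0.988, 0.001], [-0.988, -0.153, 0.0], [-0.0, -0.001, -1.0]]
wrist_force: [1.1, 1.1, 0.1]
finger_gap: 91.9
```

```bash
python3 - <<'E'
from plant import bot
import numpy as np
s=bot.state();R=np.array(s["tool_rot"]);p=np.array(s["ee_pos"]);print(p)
print((R.T@(np.array([459,162,215])-p)).round(1),-76.9-np.degrees(np.arctan2(R[1,0],R[0,0])))
E
```

```text
[474.3487476   70.79360338 214.88883473]
[-92.5   1.2  -0.1] 4.30490935450382
```

```bash
python3 -m jog '[{"translation":[-45,0,0],"delta_rot":[0,0,-2],"hand":1},{"translation":[-88,1,0],"delta_rot":[0,0,-4],"hand":1},{"translation":[-91,1,0],"delta_rot":[0,0,-4.3],"hand":1},{"translation":[-91,1,0],"delta_rot":[0,0,-4.3],"hand":1},{"translation":[-91,1,0],"delta_rot":[0,0,-4.3],"hand":1}]'
```

```text
clock: 5.9
ee_pos: [460.4, 158.2, 214.5]
tool_rot: [[0.224, -0.975, -0.0], [-0.975, -0.224, -0.0], [0.0, 0.0, -1.0]]
wrist_force: [-0.9, -0.4, 0.6]
finger_gap: 92.0
```

```bash
python3 -m jog '[{"translation":[-4,0,40],"delta_rot":[0,0,0],"hand":1},{"translation":[-4,0,80],"delta_rot":[0,0,0],"hand":1},{"translation":[-4,0,118],"delta_rot":[0,0,0],"hand":1},{"translation":[-4,0,118],"delta_rot":[0,0,0],"hand":1},{"translation":[-4,-8,118],"delta_rot":[0,0,0],"hand":1},{"translation":[-4,-15,118],"delta_rot":[0,0,0],"hand":1},{"translation":[-4,-20,118],"delta_rot":[0,0,0],"hand":1},{"translation":[-4,-24,118],"delta_rot":[0,0,0],"hand":1}]'
python3 -m jog '[{"translation":[0,-4,0],"delta_rot":[0,0,0],"hand":1},{"translation":[0,-8,0],"delta_rot":[0,0,0],"hand":1},{"translation":[0,-12,0],"delta_rot":[0,0,0],"hand":1},{"translation":[0,-16,0],"delta_rot":[0,0,0],"hand":1},{"translation":[0,-20,0],"delta_rot":[0,0,0],"hand":1},{"translation":[0,-20,0],"delta_rot":[0,0,0],"hand":1}]'
python3 - <<'E'
from plant import bot
import cv2
a=bot.grab_frame("top")["frame"][170:290,140:480];b=bot.grab_frame("scene")["frame"][110:260,50:420]
cv2.imwrite("pics/c4.png",cv2.vconcat([cv2.resize(a,(800,282)),cv2.resize(b,(800,318))])[...,::-1])
E
```

```text
clock: 6.7
ee_pos: [484.5, 168.5, 98.1]
tool_rot: [[0.224, -0.975, 0.003], [-0.975, -0.224, 0.001], [-0.0, -0.003, -1.0]]
wrist_force: [0.2, -0.2, 0.4]
finger_gap: 91.4
clock: 7.3
ee_pos: [502.8, 172.8, 96.6]
tool_rot: [[0.224, -0.975, 0.0], [-0.975, -0.224, 0.0], [-0.0, -0.0, -1.0]]
wrist_force: [0.8, 0.5, 1.0]
finger_gap: 92.0
```

View pics/c4.png

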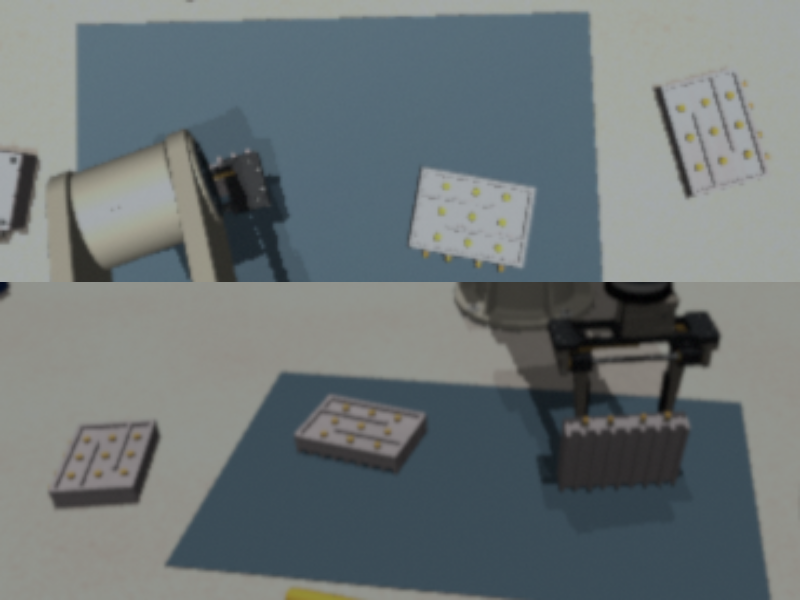

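b is confirmed flat with pockets up. a is leaning away under the fingers, so I continue.

```bash
python3 -m jog '[{"translation":[0,-4,0],"delta_rot":[0,0,0],"hand":1},{"translation":[0,-8,0],"delta_rot":[0,0,0],"hand":1},{"translation":[0,-12,0],"delta_rot":[0,0,0],"hand":1},{"translation":[0,-16,0],"delta_rot":[0,0,0],"hand":1},{"translation":[0,-20,0],"delta_rot":[0,0,0],"hand":1},{"translation":[0,-20,0],"delta_rot":[0,0,0],"hand":1},{"translation":[0,-20,0],"delta_rot":[0,0,0],"hand":1}]'
python3 -m jog '[{"translation":[0,0,-40],"delta_rot":[0,0,0],"hand":1},{"translation":[0,40,-80],"delta_rot":[0,0,0],"hand":1},{"translation":[0,80,-118],"delta_rot":[0,0,0],"hand":1},{"translation":[0,120,-118],"delta_rot":[0,0,0],"hand":1},{"translation":[0,120,-118],"delta_rot":[0,0,0],"hand":1},{"translation":[0,120,-118],"delta_rot":[0,0,0],"hand":1}]'
python3 - <<'E'
from plant import bot
import cv2
a=bot.grab_frame("top")["frame"][130:290,80:480];b=bot.grab_frame("scene")["frame"][130:260,50:420]
cv2.imwrite("pics/c5.png",cv2.vconcat([cv2.resize(a,(800,320)),cv2.resize(b,(800,280))])[...,::-1])
E
```

```text
clock: 8.1
ee_pos: [521.7, 177.1, 96.5]
tool_rot: [[0.224, -0.975, -0.0], [-0.975, -0.224, -0.0], [0.0, 0.0, -1.0]]
wrist_force: [0.9, -0.7, -0.1]
finger_gap: 91.6
clock: 8.7
ee_pos: [404.4, 150.2, 215.2]
tool_rot: [[0.224, -0.974, 0.002], [-0.974, -0.224, 0.001], [-0.0, -0.002, -1.0]]
wrist_force: [0.4, 0.4, -0.3]
finger_gap: 91.8
```

View pics/c5.png

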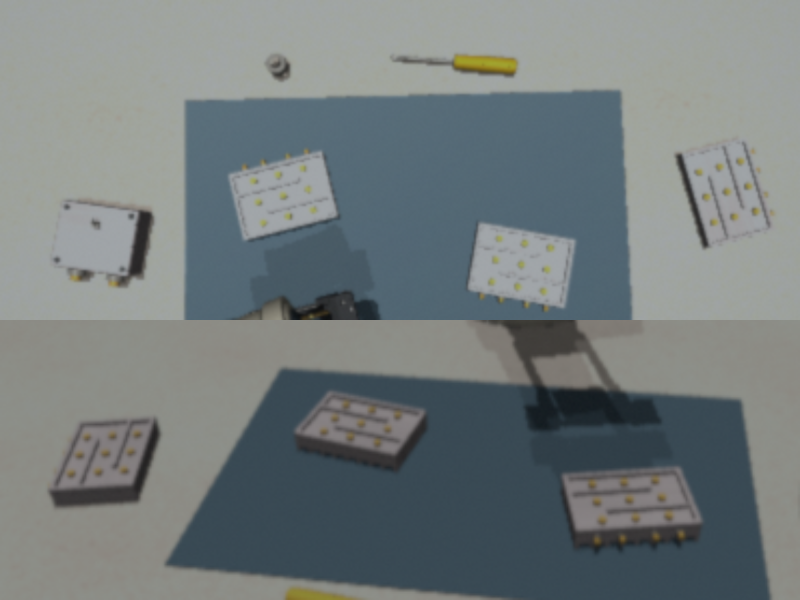

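Both modules lie flat with pockets up, nothing else has moved, and the arm is clear. I hand in the job.

```bash
python3 -c "
from plant import bot
print(bot.close_job())"
```

```text
the job is handed in; nothing more can be done
None
```

Both modules now lie flat on their fins with the pockets facing up, and I handed the job in at about 8.8 s on the robot clock. I tipped module_b (right) toward the robot and module_a (left) away from it. Each was a slow push with the open fingers on the pocketed face, near the upper edge.

- **Final check:** The last top and scene pictures show both modules flat on the mat. The control box, attenuator, screwdriver and finished module look to be where they were. The arm was clear above the bench. I judged this by eye and did not measure final positions.
- **Forces:** Wrist readings stayed within about 2.5 N at every point where I read them.
- **What went wrong or disagreed:** One early measuring script failed because the network found fewer than two modules in a picture; I repeated it. The two cameras' estimates of each module's position differed by about 4 mm, and by 0.04 rad for module_b's angle, which was close enough for pushing.

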